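# Flag the softest spring mount of the music player

## Task

Three spring mounts for the music player stand on the table and one of them has gone soft. Going from your left to your right (as the robot faces the table), press each mount's pad a good 5 mm down with the fingertips and feel how it gives; then push the tag of the softest mount down as far as it goes. Leave the other two tags up, do not lift or knock about the things standing around, and take the hand away at the end.

Things in the scene. Friction and masses are not known exactly. Their poses are not given: they have to be found in the camera images.
- mount_a: one of three look-alike spring mounts, fixed to the table: a plywood base 140 x 75 mm, 18 mm thick, carrying a round sprung pad and its own upright tag. Origin: centre of the base's underside. Own x runs along the 140 mm side, from pad to tag (pad axis at x = -30 mm, tag at x = +45 mm, both at y = 0); z up. The letters say nothing of the place: the three stand side by side across the table in any order
- pad_a (a joint): downward travel of this mount's pad: 0 = up, 0.014 m = bottomed; it springs back when released. The three springs differ: each is about twice or more as stiff as the next softer one. Pushing a pad 5 mm down takes about 1.3 to 5.5 N, 10 mm about 2.5 to 11 N. At rest the softest pad sags 0.04 mm lower than the others, too little to see or read: only pressing tells
- pad_a_top (a point): centre of the flat rubber top of this mount's pad, a disc 58 mm across on a visible coil spring, 62 mm above the table when up; moves with the pad
- tag_a (a joint): downward travel of this mount's tag: 0 to 0.003 m at the start (up), 0.018 m = fully down on its stop; no spring: it slides against about 4 N of friction and stays where it is left
- tag_a_top (a point): centre of the flat top of this mount's tag, an aluminium tab with a folded-over top 20 mm (along the mount's x) x 38 mm (along its y), standing in a dark steel holder; top 55 mm above the table when the joint reads 0 and 37 mm when fully down; moves with the tag
- mount_b: one of three look-alike spring mounts, fixed to the table: a plywood base 140 x 75 mm, 18 mm thick, carrying a round sprung pad and its own upright tag. Origin: centre of the base's underside. Own x runs along the 140 mm side, from pad to tag (pad axis at x = -30 mm, tag at x = +45 mm, both at y = 0); z up. The letters say nothing of the place: the three stand side by side across the table in any order
- pad_b (a joint): downward travel of this mount's pad: 0 = up, 0.014 m = bottomed; it springs back when released. The three springs differ: each is about twice or more as stiff as the next softer one. Pushing a pad 5 mm down takes about 1.3 to 5.5 N, 10 mm about 2.5 to 11 N. At rest the softest pad sags 0.04 mm lower than the others, too little to see or read: only pressing tells
- pad_b_top (a point): centre of the flat rubber top of this mount's pad, a disc 58 mm across on a visible coil spring, 62 mm above the table when up; moves with the pad
- tag_b (a joint): downward travel of this mount's tag: 0 to 0.003 m at the start (up), 0.018 m = fully down on its stop; no spring: it slides against about 4 N of friction and stays where it is left
- tag_b_top (a point): centre of the flat top of this mount's tag, an aluminium tab with a folded-over top 20 mm (along the mount's x) x 38 mm (along its y), standing in a dark steel holder; top 55 mm above the table when the joint reads 0 and 37 mm when fully down; moves with the tag
- mount_c: one of three look-alike spring mounts, fixed to the table: a plywood base 140 x 75 mm, 18 mm thick, carrying a round sprung pad and its own upright tag. Origin: centre of the base's underside. Own x runs along the 140 mm side, from pad to tag (pad axis at x = -30 mm, tag at x = +45 mm, both at y = 0); z up. The letters say nothing of the place: the three stand side by side across the table in any order
- pad_c (a joint): downward travel of this mount's pad: 0 = up, 0.014 m = bottomed; it springs back when released. The three springs differ: each is about twice or more as stiff as the next softer one. Pushing a pad 5 mm down takes about 1.3 to 5.5 N, 10 mm about 2.5 to 11 N. At rest the softest pad sags 0.04 mm lower than the others, too little to see or read: only pressing tells
- pad_c_top (a point): centre of the flat rubber top of this mount's pad, a disc 58 mm across on a visible coil spring, 62 mm above the table when up; moves with the pad
- tag_c (a joint): downward travel of this mount's tag: 0 to 0.003 m at the start (up), 0.018 m = fully down on its stop; no spring: it slides against about 4 N of friction and stays where it is left
- tag_c_top (a point): centre of the flat top of this mount's tag, an aluminium tab with a folded-over top 20 mm (along the mount's x) x 38 mm (along its y), standing in a dark steel holder; top 55 mm above the table when the joint reads 0 and 37 mm when fully down; moves with the tag
- glue_stick: upright white glue stick, 26 mm across, 90 mm high; loose, to be left where it is. Origin: centre of its underside
- screw_jar: small upright jar with a steel cap, 28 mm across, 55 mm high; loose, to be left where it is. Origin: centre of its underside
- screwdriver: screwdriver, 190 mm long, lying flat to the right of the mounts; loose, to be left where it is. Origin: centre of its underside
- mug: white mug with a handle, 80 mm across, 90 mm high; loose, to be left where it is. Origin: centre of its underside
- tape_roll: roll of paper tape lying flat, 90 mm across, 24 mm high; loose, to be left where it is. Origin: centre of its underside
- hole_punch: black and steel two-hole punch, 100 x 55 mm, 54 mm high; loose, to be left where it is. Origin: centre of its underside

How it is judged:
On the way, in this order (a step that is already met when the one before it is completed fails the run):
1. the leftmost pad is pressed down (at least 3 mm) (((value of joint pad_a above 0.003 m and world y of mount_a between 0.12 and 0.5 m) or (value of joint pad_b above 0.003 m and world y of mount_b between 0.12 and 0.5 m) or (value of joint pad_c above 0.003 m and world y of mount_c between 0.12 and 0.5 m))), for 0.05 s.
2. then the middle pad is pressed down (at least 3 mm) (((value of joint pad_a above 0.003 m and world y of mount_a between -0.12 and 0.12 m) or (value of joint pad_b above 0.003 m and world y of mount_b between -0.12 and 0.12 m) or (value of joint pad_c above 0.003 m and world y of mount_c between -0.12 and 0.12 m))), for 0.05 s.
3. then the rightmost pad is pressed down (at least 3 mm) (((value of joint pad_a above 0.003 m and world y of mount_a between -0.5 and -0.12 m) or (value of joint pad_b above 0.003 m and world y of mount_b between -0.5 and -0.12 m) or (value of joint pad_c above 0.003 m and world y of mount_c between -0.5 and -0.12 m))), for 0.05 s.
4. only then the tag of the softest mount is pushed down (at least 15 of its 18 mm) (((value of joint tag_a above 0.015 m and value of joint pad_a above 4e-05 m) or (value of joint tag_b above 0.015 m and value of joint pad_b above 4e-05 m) or (value of joint tag_c above 0.015 m and value of joint pad_c above 4e-05 m))), for 0.1 s.
At the end, for the whole second after the job is handed in: The softest mount's tag is down (15 mm or more of its 18 mm), the other two tags are up (less than 8 mm down), all three pads have sprung back (within 2 mm), and every loose thing is within 30 mm of where it stood (((value of joint tag_a above 0.015 m and value of joint pad_a above 4e-05 m) or (value of joint tag_a below 0.008 m and value of joint pad_a below 4e-05 m)) and ((value of joint tag_b above 0.015 m and value of joint pad_b above 4e-05 m) or (value of joint tag_b below 0.008 m and value of joint pad_b below 4e-05 m)) and ((value of joint tag_c above 0.015 m and value of joint pad_c above 4e-05 m) or (value of joint tag_c below 0.008 m and value of joint pad_c below 4e-05 m)) and ((value of joint tag_a above 0.015 m and value of joint pad_a above 4e-05 m) or (value of joint tag_b above 0.015 m and value of joint pad_b above 4e-05 m) or (value of joint tag_c above 0.015 m and value of joint pad_c above 4e-05 m)) and value of joint each of pad_a, pad_b, pad_c below 0.002 m and distance of each of glue_stick, screw_jar, screwdriver, mug, tape_roll, hole_punch from where it was at the start of the episode below 0.03 m); the robot touches nothing.
It fails at once if a loose thing is lifted, carried or knocked more than 30 mm (distance of any of glue_stick, screw_jar, screwdriver, mug, tape_roll, hole_punch from where it was at the start of the episode above 0.03 m).
It also fails if it takes over 51 s, if anything falls off the work surface, if the arm or the gripper's body presses on something with over 40 N, if the wrist force passes 120 N, or if a joint passes its speed limit or range.

## Robot

A 6-joint arm with a two-finger parallel gripper is mounted at the origin on the work surface. World frame = base frame: x ahead of the robot, y to its left, z up, the work surface at z = 0. Lengths are in m, angles in rad, forces in N, time in s.
With the tool pointing down it reaches from about 0.325 to 0.875 m from the base axis. Payload 4.4 kg.
Tool frame: the origin (TCP) lies between the finger pads; the fingertips stand ctrl.tcp_to_tips ahead of it and the grasp point (between the pads) is the TCP (ctrl.tcp_to_tips is the distance from the TCP to the fingertips, in m); z points along the fingers, x is the direction in which the jaws open and shut, and the axes are right-handed (so a half turn about z gives the same grasp; the last joint's range is limited). The gripper opens to 85 mm and grips with 20 to 120 N. Pads are 22 mm wide; open, the fingers measure 114 mm over their backs; the gripper's body (76 mm by 85 mm) begins 54 mm behind the grasp point. The pads swing forward as they close: fully open they stand 13 mm farther back than shut.
Start: joints at [1.085, 0.207, 1.542, -0, 1.393, -0.15], TCP at [0.189, 0.543, 0.229] pointing down, gripper open.
Joint ranges: [-2.73, 2.73], [-0.86, 2.22], [0.23, 2.46], [-1.11, 4.25], [0.08, 2.63], [-2.82, 2.82]. Speed limits (rad/s): [2.79, 2.79, 3.14, 3.14, 3.14, 3.14].

## Interface

Orientations are given as a 3x3 rotation matrix whose columns are the frame's x, y, z axes.
In Python, from workcell import ctrl, optics, ticket gives the robot as it stands. The module is installed in compiled form; this text tells all that it offers.
- The arm moves only by the tool step_arm, never from a script. Its argument "plan" is a list of rows, each a list of 7 numbers: the shift along the world's x, y, z in cm, then the turn, a rotation vector about the world's x, y, z in rad, then the closure, from -1 (fully open) to 1 (shut). In form: [[dx, dy, dz, ax, ay, az, grip], ...]. A call has 1 to 5 rows; each row shifts and turns the commanded pose from where the row before left it; what a row does not reach is not made up. A row lasts 1/8 s, in which the tool goes at most 62.5 mm and 10.7 degrees, less where a joint would pass 70% of its speed; a pose out of reach is approached as far as the arm can. A call is refused whole if a number of a shift passes 6.25 or a number of a turn 0.188, either way. A call with a gripper value outside its range is refused whole. The fingers move at their own pace and stop on an object; "force" is the grip in N (left out, the last holds). Time passes only in rows, so rows that do not move let the fingers close. It gives the time, the measured TCP pose, the force and the opening at its end, in the units of the state.
- ctrl.observe(): the state, without advancing time (a new reading comes with each control period).
- optics.grab_frame(name): name is "side" or "top" or "wrist"; returns a dict with "pixels" (480x640x3 uint8, red, green, blue), "depth" (480x640 float32, m along the optical axis (not along the pixel's ray), 0 where there is no reading), "K" (3x3 intrinsics, pixels), "dist_coeffs" ([k1, k2, p1, p2, k3] as OpenCV has them; the pictures are not rectified), "position" and "rotation" of the camera in the world. Camera axes: x right, y up, looking along -z (the intrinsics and any distortion apply to the point x, -y, -z); pixel columns grow to the right and rows downward; lengths in m; the calibration is good to about 2 mm. A picture is of the moment at which its call begins.
- ticket.hand_in(): hands the job in, once; it reports no verdict.
The state is a dict: "t": time; "joints": joint angles; "dq": joint speeds; "joint_efforts": joint torques, N m; "ee_pos": TCP position; "tool_rot": TCP orientation; "wrist_force": force on the tool from outside, world axes, zero at the start; "torque": the same for the moment, N m; "width": opening from 0.0 (shut) to 1.0 (fully open).
Only numpy, scipy, OpenCV 4.12 (cv2) and the standard library are available. Lean on these libraries where they do the work, as an engineer would, in place of code of your own. Each camera call takes 0.05 s, during which the arm holds its last target. There are 200 camera calls.

## Working session

There is one attempt and no reset: what is moved stays moved. The work goes in short steps, Python scripts to look and compute and a tool call to move; the robot and the scene stay as the last step left them, time stands still between calls to the robot, and variables do not carry over. Pictures are saved under pics/ and viewed, about 8 in all and at most 12, crops included, and the job is handed in when it is done.

Besides the shell and the picture viewer there is one more tool, called after "Emit:" as name(argument=value, ...) on one line, values as JSON. step_arm: Moves the arm, as the interface text tells. Its arguments: {"type":"object","properties":{"plan":{"type":"array","items":{"type":"array","items":{"type":"number"}}},"force":{"type":"number"}},"required":["plan"]}

```bash
mkdir -p pics; cat > h.py <<'E'
from workcell import ctrl, optics, ticket
import numpy as np, cv2
def grab(n):
    f=optics.grab_frame(n); return f
def cloud(f):
    h,w=f["depth"].shape
    u,v=np.meshgrid(np.arange(w,dtype=np.float32),np.arange(h,dtype=np.float32))
    p=cv2.undistortPoints(np.stack([u,v],-1).reshape(-1,1,2),np.array(f["K"],float),np.array(f["dist_coeffs"],float)).reshape(h,w,2)
    d=f["depth"]; c=np.stack([p[...,0]*d,-p[...,1]*d,-d],-1)
    return c@np.array(f["rotation"]).T+np.array(f["position"])
E
python3 - <<'E'
from h import *
f=grab("top"); P=cloud(f); np.savez("top.npz",P=P,d=f["depth"],px=f["pixels"])
cv2.imwrite("pics/top.png",f["pixels"][...,::-1])
print(ctrl.tcp_to_tips,ctrl.observe())
E
```

```text
0.019 {'t': 0.05, 'joints': array([ 1.08548724e+00,  2.07439073e-01,  1.54294829e+00,  1.51877162e-05,
        1.39355030e+00, -1.50497453e-01]), 'dq': array([-0.00111861, -0.00139624, -0.00224513,  0.00028986,  0.0014063 ,
       -0.00181224]), 'joint_efforts': array([-6.33984619e-04, -3.84388661e+01, -2.92810875e+01, -1.23733425e-04,
        4.93066065e-03,  2.86924671e-07]), 'ee_pos': array([0.18858022, 0.54237866, 0.22821766]), 'tool_rot': array([[ 3.28592533e-01,  9.44471133e-01, -1.10712768e-03],
       [ 9.44468942e-01, -3.28594193e-01, -2.06725924e-03],
       [-2.31626241e-03, -3.66361756e-04, -9.99997250e-01]]), 'wrist_force': array([ 0.07740069, -0.0767905 , -0.5361717 ]), 'torque': array([0.00629905, 0.00568679, 0.03039299]), 'width': 0.9958613605676007}
```

View pics/top.png

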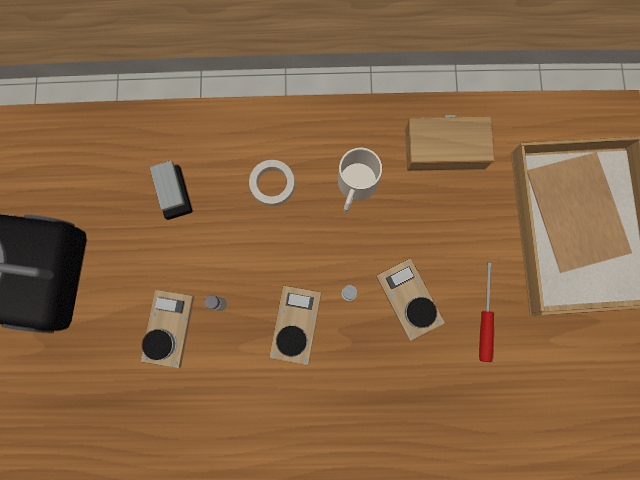

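The top view shows the mounts with pads at pixels (158,345), (292,341) and (421,312). Their tags are at (169,305), (299,300) and (400,277). The glue stick is at (214,302) and the jar at (349,293). Next I'll get their positions.

```bash
python3 - <<'E'
from h import *
z=np.load("top.npz"); P=z["P"]; px=z["px"]
for n,(u,v) in dict(padL=(158,345),padM=(292,341),padR=(421,312)).items():
    m=np.zeros(P.shape[:2],bool); m[v-25:v+26,u-25:u+26]=1
    m&=(px.max(-1)<60)&(abs(P[...,2]-.062)<.006); q=P[m]; print(n,m.sum(),q.mean(0).round(4),((q.min(0)+q.max(0))/2).round(4))
for n,(u,v) in dict(tagL=(169,305),tagM=(299,300),tagR=(400,277)).items():
    w=P[v-18:v+19,u-20:u+21]; c=px[v-18:v+19,u-20:u+21]
    m=(abs(w[...,2]-.053)<.007)&(c.min(-1)>100); q=w[m]; print(n,m.sum(),q.mean(0).round(4),np.ptp(q,axis=0).round(3))
for n,(u,v) in dict(glue=(213,302),jar=(349,293),table=(240,400)).items(): print(n,P[v,u].round(3))
E
```

```text
padL 681 [0.4507 0.2294 0.0634] [0.4504 0.2292 0.0626]
padM 688 [ 0.4538 -0.0161  0.0632] [ 0.4539 -0.0162  0.0628]
padR 677 [ 0.5003 -0.254   0.0633] [ 0.5004 -0.2541  0.0631]
tagL 215 [0.524  0.2172 0.0552] [0.025 0.039 0.009]
tagM 219 [ 0.5269 -0.0307  0.0562] [0.025 0.039 0.009]
tagR 217 [ 0.5678 -0.2226  0.0561] [0.031 0.041 0.008]
glue [0.525 0.12  0.092]
jar [ 0.538 -0.124  0.053]
table [0.342 0.086 0.005]
```

Emit:
step_arm(plan=[[3.3, -3.9, 0, 0, 0, 0, 1], [3.3, -3.9, 0, 0, 0, 0, 1], [3.3, -3.9, 0, 0, 0, 0, 1], [3.3, -3.9, 0, 0, 0, 0, 1], [3.3, -3.9, 0, 0, 0, 0, 1]], force=40)

```text
t: 0.68
ee_pos: [0.3544, 0.3464, 0.2287]
tool_rot: [[0.328, 0.945, -0.001], [0.945, -0.328, -0.001], [-0.001, -0.001, -1.0]]
wrist_force: [0.3, 1.2, 0.4]
width: 0.009
```

Emit:
step_arm(plan=[[3.3, -3.9, -2, 0, 0, 0, 1], [3.2, -3.9, -3, 0, 0, 0, 1], [3.2, -3.9, -3, 0, 0, 0, 1], [0, 0, -2, 0, 0, 0, 1], [0, 0, 0, 0, 0, 0, 1]])

```text
t: 1.3
ee_pos: [0.449, 0.2298, 0.1269]
tool_rot: [[0.33, 0.944, -0.006], [0.944, -0.33, -0.002], [-0.004, -0.005, -1.0]]
wrist_force: [0.5, 0.7, -0.3]
width: -0.002
```

Emit:
step_arm(plan=[[0, 0, -2, 0, 0, 0, 1], [0, 0, -1.8, 0, 0, 0, 1], [0, 0, 0, 0, 0, 0, 1], [0, 0, 0, 0, 0, 0, 1]])

```text
t: 1.8
ee_pos: [0.4515, 0.2318, 0.0926]
tool_rot: [[0.328, 0.945, 0.002], [0.945, -0.328, 0.001], [0.001, 0.002, -1.0]]
wrist_force: [0.3, -0.8, 1.0]
width: -0.002
```

Emit:
step_arm(plan=[[0, 0, -0.4, 0, 0, 0, 1], [0, 0, -0.4, 0, 0, 0, 1], [0, 0, 0, 0, 0, 0, 1], [0, 0, 0, 0, 0, 0, 1]])

```text
t: 2.3
ee_pos: [0.451, 0.231, 0.0834]
tool_rot: [[0.329, 0.944, -0.0], [0.944, -0.329, -0.0], [-0.0, -0.0, -1.0]]
wrist_force: [1.1, -0.2, -0.1]
width: 0.002
```

Emit:
step_arm(plan=[[0, 0, -0.3, 0, 0, 0, 1], [0, 0, 0, 0, 0, 0, 1], [0, 0, 0, 0, 0, 0, 1]])

```text
t: 2.68
ee_pos: [0.4509, 0.2311, 0.0803]
tool_rot: [[0.329, 0.944, -0.0], [0.944, -0.329, -0.0], [-0.0, -0.0, -1.0]]
wrist_force: [0.4, 0.2, 0.4]
width: 0.002
```

Emit:
step_arm(plan=[[0, 0, -0.3, 0, 0, 0, 1], [0, 0, 0, 0, 0, 0, 1], [0, 0, 0, 0, 0, 0, 1]])

```text
t: 3.05
ee_pos: [0.4509, 0.2311, 0.0773]
tool_rot: [[0.329, 0.944, -0.0], [0.944, -0.329, -0.0], [-0.0, -0.0, -1.0]]
wrist_force: [-0.1, -0.3, 1.1]
width: -0.001
```

Emit:
step_arm(plan=[[0, 0, -0.3, 0, 0, 0, 1], [0, 0, 0, 0, 0, 0, 1], [0, 0, 0, 0, 0, 0, 1]])

```text
t: 3.42
ee_pos: [0.4509, 0.2311, 0.0743]
tool_rot: [[0.329, 0.944, -0.0], [0.944, -0.329, -0.0], [-0.0, -0.0, -1.0]]
wrist_force: [-0.0, -0.3, -1.0]
width: 0.001
```

Emit:
step_arm(plan=[[0, 0, -0.3, 0, 0, 0, 1], [0, 0, 0, 0, 0, 0, 1], [0, 0, 0, 0, 0, 0, 1]])

```text
t: 3.8
ee_pos: [0.4509, 0.2311, 0.0713]
tool_rot: [[0.329, 0.944, -0.0], [0.944, -0.329, -0.0], [-0.0, -0.0, -1.0]]
wrist_force: [0.1, -0.3, 0.2]
width: 0.002
```

```bash
cat > avg.py <<'E'
from h import *
F=[];
for i in range(12):
    f=grab("side"); o=ctrl.observe(); F.append(o["wrist_force"])
F=np.array(F); print(o["t"],o["ee_pos"].round(4),F.mean(0).round(2),F.std(0).round(2))
import sys
if len(sys.argv)>1:
    cv2.imwrite("pics/"+sys.argv[1],f["pixels"][...,::-1])
E
python3 avg.py side1.png
```

```text
4.4 [0.451  0.2311 0.0714] [0.19 0.18 0.15] [0.54 0.42 0.56]
```

View pics/side1.png

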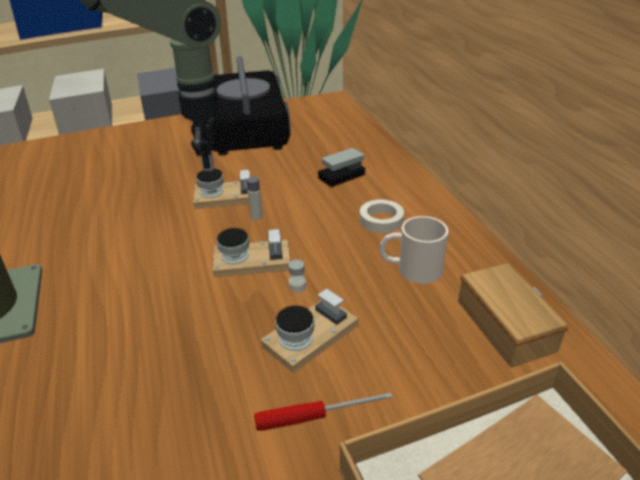

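The side view shows the fingertips near (207,165), at or just above the left pad at (210,175). The averaged force is about 0, so it isn't clear whether they touch. I'll zoom in.

```bash
python3 - <<'E'
from h import *
f=grab("side"); P=cloud(f)
cv2.imwrite("pics/crop1.png",cv2.resize(f["pixels"][100:220,150:290,::-1],None,fx=5,fy=5,interpolation=cv2.INTER_CUBIC))
for v in range(140,196,3): print(v,[tuple(P[v,u].round(3)) for u in (203,208,213)])
E
```

```text
140 [(np.float64(0.446), np.float64(0.177), np.float64(0.166)), (np.float64(0.459), np.float64(0.211), np.float64(0.148)), (np.float64(0.473), np.float64(0.255), np.float64(0.127))]
143 [(np.float64(0.444), np.float64(0.171), np.float64(0.162)), (np.float64(0.458), np.float64(0.211), np.float64(0.142)), (np.float64(0.472), np.float64(0.249), np.float64(0.122))]
146 [(np.float64(0.444), np.float64(0.175), np.float64(0.154)), (np.float64(0.457), np.float64(0.214), np.float64(0.134)), (np.float64(0.487), np.float64(0.408), np.float64(0.04))]
149 [(np.float64(0.444), np.float64(0.182), np.float64(0.144)), (np.float64(0.455), np.float64(0.202), np.float64(0.133)), (np.float64(0.487), np.float64(0.417), np.float64(0.028))]
152 [(np.float64(0.444), np.float64(0.203), np.float64(0.127)), (np.float64(0.454), np.float64(0.202), np.float64(0.126)), (np.float64(0.49), np.float64(0.453), np.float64(0.003))]
155 [(np.float64(0.444), np.float64(0.204), np.float64(0.12)), (np.float64(0.453), np.float64(0.197), np.float64(0.122)), (np.float64(0.487), np.float64(0.441), np.float64(0.0))]
158 [(np.floa
[... 1645 characters left out ...]
 np.float64(0.206), np.float64(0.05)), (np.float64(0.444), np.float64(0.201), np.float64(0.051)), (np.float64(0.454), np.float64(0.198), np.float64(0.05))]
188 [(np.float64(0.433), np.float64(0.209), np.float64(0.041)), (np.float64(0.443), np.float64(0.201), np.float64(0.044)), (np.float64(0.453), np.float64(0.198), np.float64(0.043))]
191 [(np.float64(0.434), np.float64(0.225), np.float64(0.025)), (np.float64(0.443), np.float64(0.208), np.float64(0.033)), (np.float64(0.454), np.float64(0.22), np.float64(0.024))]
194 [(np.float64(0.432), np.float64(0.219), np.float64(0.021)), (np.float64(0.442), np.float64(0.211), np.float64(0.023)), (np.float64(0.453), np.float64(0.212), np.float64(0.021))]
```

View pics/crop1.png

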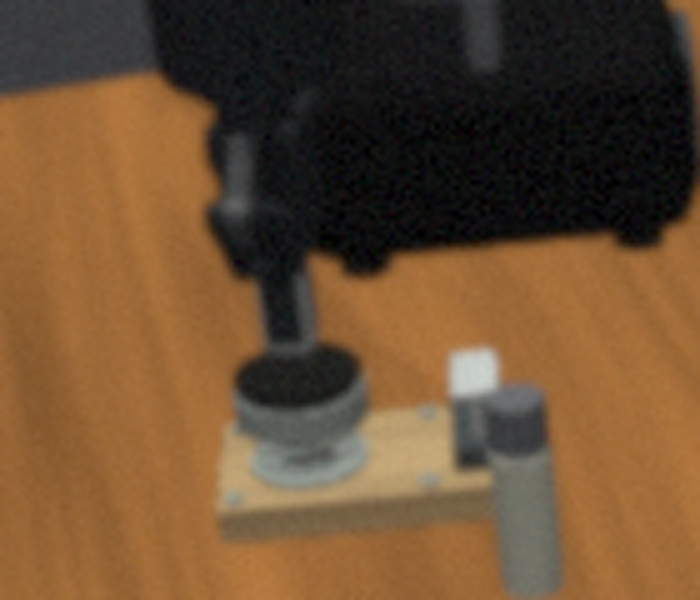

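The crop shows the pad still up, with its top at z≈0.062. The tips sit a few mm to 1 cm above it, so there's no contact yet and I'll go lower.

Emit:
step_arm(plan=[[0, 0, -0.4, 0, 0, 0, 1], [0, 0, 0, 0, 0, 0, 1], [0, 0, 0, 0, 0, 0, 1]])

```text
t: 4.82
ee_pos: [0.4508, 0.231, 0.0672]
tool_rot: [[0.329, 0.944, -0.0], [0.944, -0.329, -0.0], [-0.0, -0.0, -1.0]]
wrist_force: [-0.7, -0.6, 0.6]
width: 0.0
```

Emit:
step_arm(plan=[[0, 0, -0.4, 0, 0, 0, 1], [0, 0, 0, 0, 0, 0, 1], [0, 0, 0, 0, 0, 0, 1]])

```text
t: 5.2
ee_pos: [0.4509, 0.2311, 0.0633]
tool_rot: [[0.329, 0.944, -0.0], [0.944, -0.329, -0.0], [-0.0, -0.0, -1.0]]
wrist_force: [-0.0, 0.4, -0.4]
width: 0.0
```

Emit:
step_arm(plan=[[0, 0, -0.4, 0, 0, 0, 1], [0, 0, 0, 0, 0, 0, 1], [0, 0, 0, 0, 0, 0, 1]])

```text
t: 5.58
ee_pos: [0.4508, 0.231, 0.0593]
tool_rot: [[0.329, 0.944, -0.0], [0.944, -0.329, -0.0], [-0.0, -0.0, -1.0]]
wrist_force: [-0.4, -0.1, 0.2]
width: -0.001
```

```bash
sed -i 's/range(12)/range(8)/' avg.py; python3 avg.py side2.png; python3 - <<'E'
import cv2
i=cv2.imread("pics/side2.png")[100:220,150:290]; cv2.imwrite("pics/crop2.png",cv2.resize(i,None,fx=5,fy=5,interpolation=2))
E
```

```text
5.975 [0.4509 0.2311 0.0594] [-0.46  0.09  0.44] [0.4  0.53 0.29]
```

View pics/crop2.png

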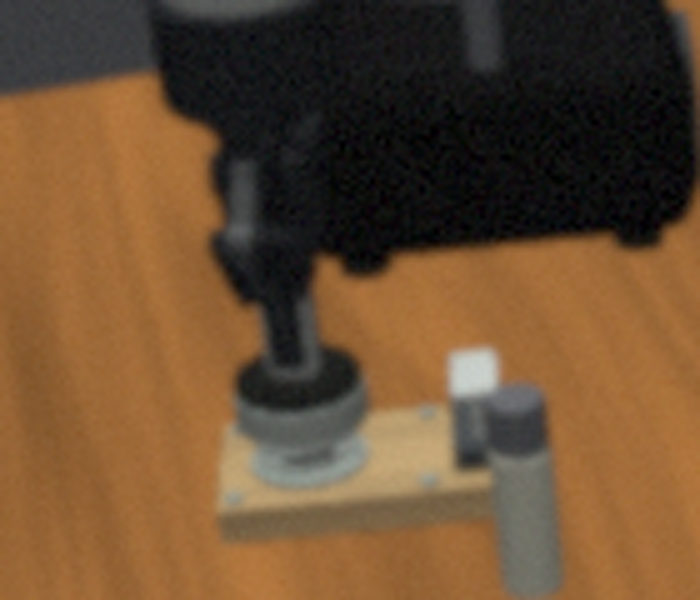

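The tips have now reached the middle of the pad, at about (293,375) in the crop, so this should be first contact. Next I press in 3 mm steps.

Emit:
step_arm(plan=[[0, 0, -0.3, 0, 0, 0, 1], [0, 0, 0, 0, 0, 0, 1], [0, 0, 0, 0, 0, 0, 1]])

```text
t: 6.35
ee_pos: [0.4512, 0.2312, 0.0566]
tool_rot: [[0.329, 0.944, 0.0], [0.944, -0.329, 0.0], [0.0, 0.0, -1.0]]
wrist_force: [0.2, 0.2, 1.0]
width: 0.001
```

```bash
python3 avg.py
```

```text
6.75 [0.4512 0.2311 0.0565] [0.16 0.14 2.09] [0.52 0.5  0.56]
```

Emit:
step_arm(plan=[[0, 0, -0.3, 0, 0, 0, 1], [0, 0, 0, 0, 0, 0, 1], [0, 0, 0, 0, 0, 0, 1]])

```text
t: 7.12
ee_pos: [0.4512, 0.2312, 0.0536]
tool_rot: [[0.329, 0.944, 0.001], [0.944, -0.329, 0.0], [0.0, 0.0, -1.0]]
wrist_force: [-0.6, 0.6, 4.2]
width: 0.003
```

```bash
python3 avg.py
```

```text
7.525 [0.4512 0.2312 0.0535] [0.56 0.7  3.61] [0.54 0.47 0.52]
```

Emit:
step_arm(plan=[[0, 0, -0.2, 0, 0, 0, 1], [0, 0, 0, 0, 0, 0, 1], [0, 0, 0, 0, 0, 0, 1]])

```text
t: 7.9
ee_pos: [0.4512, 0.2311, 0.0515]
tool_rot: [[0.329, 0.944, 0.001], [0.944, -0.329, 0.0], [0.0, 0.0, -1.0]]
wrist_force: [1.1, 0.5, 4.3]
width: -0.0
```

```bash
python3 avg.py side3.png
```

```text
8.3 [0.4512 0.2312 0.0515] [1.19 0.6  4.79] [0.55 0.4  0.6 ]
```

Left pad is about 0.54 N/mm, with contact near TCP z = 0.060, and about 9 mm of press. On to the middle pad.

Emit:
step_arm(plan=[[0, 0, 3, 0, 0, 0, 1], [0, 0, 3, 0, 0, 0, 1], [0.1, -4.2, 0, 0, 0, 0, 1], [0.1, -5.2, 0, 0, 0, 0, 1], [0, -5.2, 0, 0, 0, 0, 1]])

```text
t: 8.93
ee_pos: [0.4508, 0.0838, 0.11]
tool_rot: [[0.327, 0.945, -0.004], [0.945, -0.327, -0.0], [-0.002, -0.004, -1.0]]
wrist_force: [0.2, -1.1, 0.3]
width: 0.002
```

Emit:
step_arm(plan=[[0.1, -5.2, 0, 0, 0, 0, 1], [0, -4.8, 0, 0, 0, 0, 1], [0, 0, 0, 0, 0, 0, 1], [0, 0, 0, 0, 0, 0, 1]])

```text
t: 9.43
ee_pos: [0.4524, -0.0144, 0.1102]
tool_rot: [[0.329, 0.944, -0.003], [0.944, -0.329, 0.001], [0.0, -0.004, -1.0]]
wrist_force: [0.7, 0.9, 0.3]
width: 0.0
```

Down to z = 0.062, then the same steps.

Emit:
step_arm(plan=[[0, 0, -2.5, 0, 0, 0, 1], [0, 0, -2, 0, 0, 0, 1], [0, 0, -0.3, 0, 0, 0, 1], [0, 0, 0, 0, 0, 0, 1], [0, 0, 0, 0, 0, 0, 1]])

```text
t: 10.05
ee_pos: [0.4547, -0.0146, 0.0642]
tool_rot: [[0.328, 0.945, 0.002], [0.945, -0.328, -0.0], [0.0, 0.002, -1.0]]
wrist_force: [0.7, -0.2, 0.4]
width: -0.002
```

```bash
python3 avg.py
```

```text
10.45 [ 0.454  -0.015   0.0636] [ 0.05  0.01 -0.04] [0.32 0.36 0.57]
```

Emit:
step_arm(plan=[[0, 0, -0.3, 0, 0, 0, 1], [0, 0, -0.3, 0, 0, 0, 1], [0, 0, 0, 0, 0, 0, 1], [0, 0, 0, 0, 0, 0, 1]])

```text
t: 10.95
ee_pos: [0.4538, -0.015, 0.0573]
tool_rot: [[0.329, 0.944, -0.0], [0.944, -0.329, -0.0], [-0.0, -0.0, -1.0]]
wrist_force: [-0.4, 0.9, 1.2]
width: -0.004
```

```bash
python3 avg.py
```

```text
11.35 [ 0.4538 -0.0149  0.0574] [-0.27 -0.37  0.83] [0.49 0.55 0.51]
```

Emit:
step_arm(plan=[[0, 0, -0.4, 0, 0, 0, 1], [0, 0, 0, 0, 0, 0, 1], [0, 0, 0, 0, 0, 0, 1]])

```text
t: 11.72
ee_pos: [0.4542, -0.015, 0.0535]
tool_rot: [[0.329, 0.944, 0.0], [0.944, -0.329, 0.0], [0.0, 0.0, -1.0]]
wrist_force: [1.3, 0.4, 1.9]
width: 0.002
```

```bash
python3 avg.py side4.png
```

```text
12.125 [ 0.4542 -0.0149  0.0535] [ 0.12 -0.18  1.7 ] [0.38 0.48 0.52]
```

Emit:
step_arm(plan=[[0, 0, -0.2, 0, 0, 0, 1], [0, 0, 0, 0, 0, 0, 1], [0, 0, 0, 0, 0, 0, 1]])

```text
t: 12.5
ee_pos: [0.4541, -0.0149, 0.0515]
tool_rot: [[0.329, 0.944, 0.0], [0.944, -0.329, -0.0], [0.0, 0.0, -1.0]]
wrist_force: [0.7, 0.3, 2.3]
width: 0.003
```

```bash
python3 avg.py
```

```text
12.9 [ 0.4541 -0.0149  0.0515] [0.68 0.17 2.39] [0.33 0.49 0.59]
```

Emit:
step_arm(plan=[[0, 0, 3, 0, 0, 0, 1], [0, 0, 4, 0, 0, 0, 1], [1, -4.7, 0, 0, 0, 0, 1], [1, -4.8, 0, 0, 0, 0, 1], [1, -4.8, 0, 0, 0, 0, 1]])

```text
t: 13.52
ee_pos: [0.4833, -0.1588, 0.1209]
tool_rot: [[0.328, 0.945, -0.002], [0.945, -0.328, 0.001], [0.0, -0.002, -1.0]]
wrist_force: [0.0, -1.0, 0.6]
width: -0.001
```

Emit:
step_arm(plan=[[0.8, -4.8, 0, 0, 0, 0, 1], [0.8, -4.8, 0, 0, 0, 0, 1], [0, 0, 0, 0, 0, 0, 1], [0, 0, 0, 0, 0, 0, 1]])

```text
t: 14.02
ee_pos: [0.4988, -0.2531, 0.1203]
tool_rot: [[0.329, 0.944, -0.002], [0.944, -0.329, 0.002], [0.001, -0.003, -1.0]]
wrist_force: [-0.2, -0.7, -0.3]
width: -0.004
```

Middle pad gives about 0.26 N/mm, half the left one. Now the right pad.

Emit:
step_arm(plan=[[0, 0, -3.5, 0, 0, 0, 1], [0, 0, -2, 0, 0, 0, 1], [0, 0, -0.3, 0, 0, 0, 1], [0, 0, 0, 0, 0, 0, 1]])

```text
t: 14.52
ee_pos: [0.5, -0.2531, 0.0637]
tool_rot: [[0.327, 0.945, -0.0], [0.945, -0.327, 0.0], [0.0, -0.0, -1.0]]
wrist_force: [0.2, -0.1, 0.5]
width: -0.002
```

Emit:
step_arm(plan=[[0, 0, -0.3, 0, 0, 0, 1], [0, 0, -0.3, 0, 0, 0, 1], [0, 0, 0, 0, 0, 0, 1], [0, 0, 0, 0, 0, 0, 1]])

```text
t: 15.02
ee_pos: [0.5007, -0.2543, 0.0581]
tool_rot: [[0.329, 0.944, 0.002], [0.944, -0.329, -0.001], [-0.0, 0.002, -1.0]]
wrist_force: [0.7, 0.1, 1.8]
width: -0.0
```

```bash
python3 avg.py
```

```text
15.425 [ 0.5003 -0.2543  0.0577] [ 2.02 -0.07  2.57] [0.44 0.47 0.37]
```

Emit:
step_arm(plan=[[0, 0, -0.3, 0, 0, 0, 1], [0, 0, -0.2, 0, 0, 0, 1], [0, 0, 0, 0, 0, 0, 1], [0, 0, 0, 0, 0, 0, 1]])

```text
t: 15.92
ee_pos: [0.5003, -0.2543, 0.0532]
tool_rot: [[0.329, 0.944, 0.001], [0.944, -0.329, -0.001], [-0.0, 0.001, -1.0]]
wrist_force: [0.6, 1.0, 8.3]
width: -0.002
```

```bash
python3 avg.py side5.png; python3 - <<'E'
import cv2
i=cv2.imread("pics/side5.png")[220:380,200:400]; cv2.imwrite("pics/crop5.png",cv2.resize(i,None,fx=3.5,fy=3.5,interpolation=2))
E
```

```text
16.325 [ 0.5003 -0.2543  0.0532] [0.82 0.48 7.24] [0.4  0.42 0.31]
```

View pics/crop5.png

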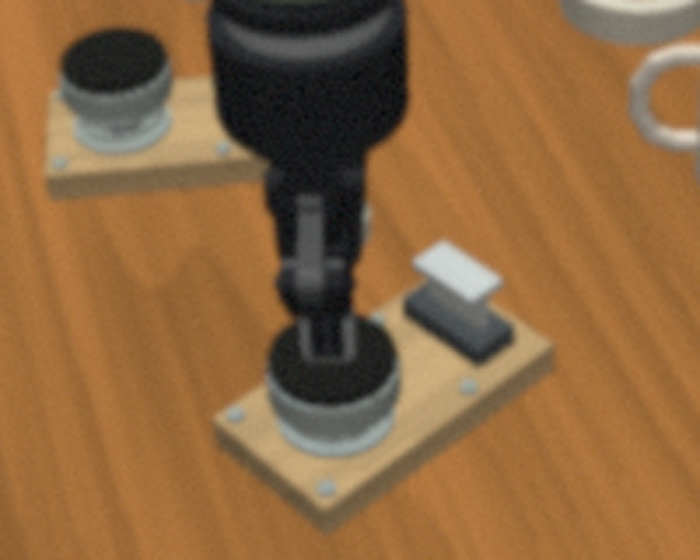

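Right pad is about 1.04 N/mm and visibly pressed in the crop at (333,370), with its tag still up at (457,270). The middle mount is therefore the softest, and its tag is at (0.527, -0.031).

Emit:
step_arm(plan=[[0, 0, 3, 0, 0, 0, 1], [0, 0, 4, 0, 0, 0, 1], [0.5, 4.4, 0, 0, 0, 0, 1], [0.5, 4.5, 0, 0, 0, 0, 1], [0.5, 4.5, 0, 0, 0, 0, 1]])

```text
t: 16.95
ee_pos: [0.5133, -0.1184, 0.1211]
tool_rot: [[0.329, 0.944, -0.004], [0.944, -0.329, 0.001], [-0.0, -0.004, -1.0]]
wrist_force: [0.3, 0.7, -0.1]
width: 0.003
```

Emit:
step_arm(plan=[[0.6, 4.5, 0, 0, 0, 0, 1], [0.6, 4.5, 0, 0, 0, 0, 1], [0, 0, -3, 0, 0, 0, 1], [0, 0, -2, 0, 0, 0, 1], [0, 0, 0, 0, 0, 0, 1]])

```text
t: 17.58
ee_pos: [0.5235, -0.0292, 0.0694]
tool_rot: [[0.328, 0.945, -0.008], [0.945, -0.328, 0.001], [-0.001, -0.008, -1.0]]
wrist_force: [-0.2, 1.0, 0.1]
width: 0.002
```

Emit:
step_arm(plan=[[0, 0, 0, 0, 0, 0, 1], [0, 0, 0, 0, 0, 0, 1]])

```text
t: 17.82
ee_pos: [0.5276, -0.0303, 0.0733]
tool_rot: [[0.329, 0.944, 0.002], [0.944, -0.329, -0.0], [0.0, 0.002, -1.0]]
wrist_force: [0.7, 0.4, -0.6]
width: -0.005
```

Emit:
step_arm(plan=[[0, 0, -1.5, 0, 0, 0, 1], [0, 0, -0.6, 0, 0, 0, 1], [0, 0, -0.6, 0, 0, 0, 1], [0, 0, -0.5, 0, 0, 0, 1], [0, 0, 0, 0, 0, 0, 1]])

```text
t: 18.45
ee_pos: [0.5268, -0.0298, 0.0398]
tool_rot: [[0.329, 0.944, -0.0], [0.944, -0.329, 0.0], [0.0, -0.0, -1.0]]
wrist_force: [-0.1, 0.4, 0.1]
width: 0.001
```

Emit:
step_arm(plan=[[0, 0, -0.2, 0, 0, 0, 1], [0, 0, -0.2, 0, 0, 0, 1], [0, 0, 0, 0, 0, 0, 1], [0, 0, 0, 0, 0, 0, 1]])

```text
t: 18.95
ee_pos: [0.527, -0.0299, 0.0364]
tool_rot: [[0.329, 0.944, 0.0], [0.944, -0.329, 0.0], [0.0, 0.0, -1.0]]
wrist_force: [-0.5, -0.3, 1.6]
width: -0.001
```

Emit:
step_arm(plan=[[0, 0, -0.2, 0, 0, 0, 1], [0, 0, 0, 0, 0, 0, 1]])

```text
t: 19.2
ee_pos: [0.5271, -0.0299, 0.035]
tool_rot: [[0.328, 0.945, 0.0], [0.945, -0.328, 0.0], [0.0, -0.0, -1.0]]
wrist_force: [-2.5, 1.1, 7.1]
width: 0.001
```

Emit:
step_arm(plan=[[0, 0, -0.2, 0, 0, 0, 1], [0, 0, 0, 0, 0, 0, 1], [0, 0, 0, 0, 0, 0, 1]])

```text
t: 19.58
ee_pos: [0.5272, -0.0299, 0.0348]
tool_rot: [[0.328, 0.945, -0.0], [0.945, -0.328, 0.0], [-0.0, -0.0, -1.0]]
wrist_force: [-7.3, 2.0, 18.4]
width: 0.003
```

Emit:
step_arm(plan=[[0, 0, -0.1, 0, 0, 0, 1], [0, 0, 0, 0, 0, 0, 1], [0, 0, 0, 0, 0, 0, 1]])

```text
t: 19.95
ee_pos: [0.5273, -0.0299, 0.0347]
tool_rot: [[0.328, 0.945, -0.0], [0.945, -0.328, -0.0], [-0.0, -0.0, -1.0]]
wrist_force: [-9.5, 2.7, 25.6]
width: 0.0
```

The tag is on its stop: the force climbs to 25 N with no further travel. Now I back off and move the hand away so the view is clear.

Emit:
step_arm(plan=[[0, 0, 1, 0, 0, 0, 1], [0, 0, 4, 0, 0, 0, 1], [0, 0, 5, 0, 0, 0, 1], [0, 0, 5, 0, 0, 0, 1], [-3, 0, 4, 0, 0, 0, 1]])

```text
t: 20.58
ee_pos: [0.4986, -0.0304, 0.2238]
tool_rot: [[0.328, 0.945, 0.004], [0.945, -0.328, -0.001], [0.0, 0.004, -1.0]]
wrist_force: [-0.1, -0.7, 0.9]
width: 0.001
```

Emit:
step_arm(plan=[[-4, 0, 3, 0, 0, 0, 1], [-4, 0, 0, 0, 0, 0, 1], [-3, 0, 0, 0, 0, 0, 1], [0, 0, 0, 0, 0, 0, 1], [0, 0, 0, 0, 0, 0, 1]])

```text
t: 21.2
ee_pos: [0.3876, -0.0301, 0.2514]
tool_rot: [[0.329, 0.944, 0.001], [0.944, -0.329, -0.0], [0.0, 0.001, -1.0]]
wrist_force: [0.4, 0.7, 0.3]
width: -0.001
```

```bash
python3 - <<'E'
from h import *
f=grab("side"); P=cloud(f); print(ctrl.observe()["ee_pos"],ctrl.observe()["t"])
cv2.imwrite("pics/end.png",f["pixels"][...,::-1])
for n,xy in dict(tagL=(.524,.2172),tagM=(.5269,-.0307),tagR=(.5678,-.2226),padL=(.4507,.2294),padM=(.4538,-.0161),padR=(.5003,-.254)).items():
    m=(np.hypot(P[...,0]-xy[0],P[...,1]-xy[1])<.008)&(P[...,2]<.09); print(n,m.sum(),np.percentile(P[m][:,2],[50,90]).round(4))
E
```

```text
[ 0.38770741 -0.03007227  0.25140152] 21.25
tagL 33 [0.0528 0.0545]
tagM 35 [0.037  0.0382]
tagR 107 [0.053  0.0555]
padL 18 [0.063 0.064]
padM 35 [0.0618 0.0628]
padR 65 [0.0629 0.0641]
```

View pics/end.png

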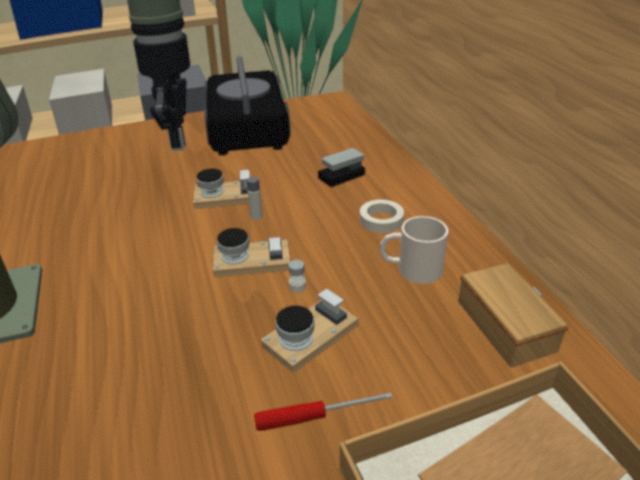

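The final view shows the middle tag down at (276,247) and the other two up at (245,180) and (330,300). All pads are up, the loose things are where they were, and the hand is clear.

```bash
python3 -c "
from h import *
print(ticket.hand_in())"
```

```text
the job is handed in; nothing more can be done
None
```

The softest mount is the middle one. I pushed its tag down to its stop, left the other two tags up, and handed the job in at about 21 s. No verdict was reported.

| Mount | Stiffness | Pressed | Tag top at the end |
|---|---|---|---|
| Left | about 0.54 N/mm | about 9 mm | 53 mm (up) |
| Middle | about 0.26 N/mm | about 9 mm | 37 mm (fully down) |
| Right | about 1.04 N/mm | about 7 mm | 53 mm (up) |

- **Last checks:** On the stop, the force on the middle tag rose to 25 N with no further travel. In the last side view all three pads are back at about 62–63 mm and the loose things look unmoved; I did not measure their positions again. The hand is clear at 25 cm height.
- **Disagreement:** The fingertips touched the pads at a TCP height of about 0.060 m, not the 0.081 m that `ctrl.tcp_to_tips` (0.019 m) suggests. I therefore found contact by force and pictures instead.

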